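Swing in a hold-down clamp and run its wing knob down

TASK

Finish clamping the plywood panel: push the loose clamp's arm round until it lies straight across the panel's edge with its rubber pad over the panel, then spin its orange wing knob clockwise with repeated fingertip strokes against the wings until it is fully tight and the pad presses the panel down. Only push with the fingertips: take neither the knob nor the arm between the fingers. Do not shift the panel, and leave the front clamp, which is already tight, and the things on the bench alone.

Things in the scene. Friction and masses are not known exactly. Their poses are not given: they have to be found in the camera images.
- plate: Slotted aluminium work plate on feet, fixed to the bench, top 25 mm above it. Origin on the bench under the panel's middle; x points to the rear fence, y left, z up. It reaches from x = -135 to +68 mm, y = -180 to +180 mm. A fence along the rear edge (20 mm thick, top 85 mm above the bench) has its front face at x = +45 mm.
- panel: Loose plywood panel lying on the plate against the fence, 89.5 (x) x 140 (y) x 8 mm, about 50 to 100 g; top 33 mm above the bench. Origin under its centre, axes as the plate's.
- side_stop: Black slotted stop bar, 25 x 109 x 14 mm with a screw head to 22 mm above the plate top, fixed to the plate at one side of the panel, its inner end at the panel's edge. The loose clamp stands at the other side: the two swap sides (left or right) between starts.
- stud_foot (a point): Where the loose clamp's upright 10 mm stud enters the plate top, 25 mm above the bench: the turning axis of arm and knob. At plate x = +6 mm, y = +125 or -125 mm (55 mm outside the panel's edge), 39 mm in front of the fence: the wings just clear the fence but a finger hardly fits through, so the knob is stroked round from the open side, not circled.
- strap: The loose clamp's arm, a dark steel bar turning on the stud (friction 0.05 N m). Origin on the stud axis at the bar's top face; x along the bar to its pad end, z up. It reaches x = -30 to +92, y = -10 to +10, z = -10 to 0 mm. While the knob is loose a spring keeps it up, its top 50 to 54 mm above the bench; tight, 47.5 mm. It stays where it is left.
- pad_foot (a point): Centre of the underside of the springy rubber pad, 12 mm wide and 6 mm high, that hangs under the arm at the arm's x = +80 mm. While the knob is loose it clears the panel's top by 2 to 4.5 mm.
- strap_swing (a joint): Angle of the arm about the stud, rad, growing counter-clockwise seen from above; at 0 the pad end points to the plate's -x. Straight across the panel's edge is +1.571 when the clamp stands left of the panel (plate's +y), -1.571 when right of it. Range -2.1 to 2.1; it starts within 0.45 of 0.
- wing_knob: The loose clamp's orange wing knob. Origin on the axis at its underside (2 mm above the arm's top face); z up, x along the two wings. Hub 30 mm across, 18 mm high. The wings, 7.5 mm thick, reach 37 mm from the axis; they span heights 4 mm (inner) or 10 mm (outer 16 mm) to 26 and 34 mm above the origin. Turns with friction 0.03 N m, stays where it is left.
- knob_turn (a joint): Turn of the loose wing knob, rad, growing clockwise seen from above (tightening), 3 mm down per turn. 14.0 is the hard stop, fully tight; it starts 1.2 to 1.9 turns before that. With the arm over the panel, the pad meets the panel half a turn before the stop and presses springily, about 5 N at the stop.
- front_knob: Same wing knob on the front clamp (fixed to the plate, stud at x = -90 mm, y = 0 of the plate), already tight; its arm lies along x over the panel's front edge at y = 0. Origin at the knob's underside, 49.5 mm above the bench; top 83.5 mm.
- front_turn (a joint): Turn of the front knob, rad; 0 as tightened, stiff.
- screwdriver: Loose red-handled screwdriver lying on the bench beside the plate, 190 mm long along its x.
- cup: Loose white printed cup, 60 mm wide, 65 mm high, standing on the bench beside the plate; origin under its centre.
- reel: Loose reel of solder wire with green flanges, 54 mm wide, 40 mm high, standing on the bench beside the plate; origin under its centre.
There are look-alikes about, which are no part of the job. Several things have the shape of the panel; the one meant has the colours described above.

How it is judged (in metres and radians):
On the way, in this order (a step that is already met when the one before it is completed fails the run):
1. the arm lies straight across the panel's edge, pad over the panel, knob still loose (y of pad_foot in the frame of panel between -0.06 and 0.06 m and x of pad_foot in the frame of panel between -0.035 and 0.035 m and angle between the x axis of strap and the y axis of panel, either way round below 0.35 rad and value of joint knob_turn below 10.8 rad), for 0.2 s.
2. the wing knob is run down and the pad presses on the panel (value of joint knob_turn above 13.4 rad and contact force between strap and panel above 3 N), for 0.2 s.
At the end, for the whole second after the job is handed in: Arm across the panel edge within 20 degrees of square, pad at least 10 mm in from the panel edges; its knob still and within 0.6 rad of the tight stop; pad pressing with more than 3 N; panel flat, within 6 mm of its start. The arm is over the panel before the knob is run down (all of step 2 and y of pad_foot in the frame of panel between -0.06 and 0.06 m and x of pad_foot in the frame of panel between -0.035 and 0.035 m and angle between the x axis of strap and the y axis of panel, either way round below 0.35 rad and distance of panel from where it was at the start of the episode below 0.006 m and angle between panel's own z axis and vertical below 0.03 rad and velocity of joint knob_turn between -0.05 and 0.05 rad/s); the robot touches nothing.
It fails at once if the panel is shifted more than 6 mm or lifted (not (distance of panel from where it was at the start of the episode below 0.006 m) or not (angle between panel's own z axis and vertical below 0.03 rad)).
It fails at once if the front clamp's knob is turned (value of joint front_turn below -0.3 rad or value of joint front_turn above 0.3 rad).
It fails at once if the wing knob is taken between the fingers (contact force between the fingers and wing_knob above 0.5 N and x of the grasp point in the frame of wing_knob between -0.045 and 0.045 m and y of the grasp point in the frame of wing_knob between -0.006 and 0.006 m and z of the grasp point in the frame of wing_knob below 0.046 m).
It fails at once if the clamp arm is taken between the fingers (contact force between the fingers and strap above 0.5 N and x of the grasp point in the frame of strap between -0.03 and 0.1 m and y of the grasp point in the frame of strap between -0.006 and 0.006 m and z of the grasp point in the frame of strap below 0.01 m).
It fails at once if something on the bench is moved or lifted (distance of any of screwdriver, cup, reel from where it was at the start of the episode above 0.02 m).
It also fails if it takes over 66 s, if anything falls off the work surface, if the arm or the gripper's body presses on something with over 40 N, if the wrist force passes 120 N, or if a joint passes its speed limit or range.

ROBOT

A 6-joint arm with a two-finger parallel gripper is mounted at the origin on the work surface. World frame = base frame: x ahead of the robot, y to its left, z up, the work surface at z = 0. Lengths are in mm, angles in degrees, forces in N, time in s.
With the tool pointing down it reaches from about 350 to 850 mm from the base axis. Payload 8.1 kg.
Tool frame: the origin (TCP) lies on the centre line of the jaws, within the pads' length; the fingertips stand 11 mm ahead of it and the grasp point (between the pads) lies 8 mm behind it; z points along the fingers, y is the direction in which the jaws open and shut (so a half turn about z gives the same grasp; the last joint's range is limited). The gripper opens to 85 mm and grips with 20 to 120 N. Pads are 22 mm wide; open, the fingers measure 114 mm over their backs; the gripper's body (76 mm by 85 mm) begins 54 mm behind the grasp point. The pads swing forward as they close: fully open they stand 13 mm farther back than shut.
Start: joints at [-71.413, 7.471, 85.268, -0, 87.261, -4.893], TCP at [239.075, -550.317, 242.292] pointing down, gripper open.
Joint ranges: [-169.43, 169.43], [-51.17, 129.36], [1.28, 143.12], [-76.62, 256.62], [0, 156.53], [-152.29, 152.29]. Speed limits (degrees/s): [136.94, 136.94, 159.86, 180, 180, 180].

INTERFACE

Orientations are given as [roll, pitch, yaw] about the fixed x, y, z axes, in that order (R = Rz(yaw) Ry(pitch) Rx(roll)).
In Python, from bench import telemetry, viewer, r gives the robot as it stands.
- The arm moves only by the shell command python3 -m inch 'ROWS' [FORCE]. ROWS is JSON, a list of rows, each a list of 3 entries, a list of its own where there are three numbers: the shift along the tool's x, y, z in cm, then the turn, a rotation vector about the tool's x, y, z in rad, then the opening, from 0 (shut) to 1 (fully open). A call has 1 to 20 rows; each row is the pose to reach, as a shift and turn from the pose commanded when the call began, along the tool's axes at that moment; what a row does not reach only later rows make up. A row lasts 1/10 s, in which the tool goes at most 50 mm and 8.59 degrees, less where a joint would pass 70% of its speed; a pose out of reach is approached as far as the arm can. A call with a gripper value outside its range is refused whole. The fingers move at their own pace and stop on an object; FORCE is the grip in N (left out, the last holds). Time passes only in rows, so rows that repeat a pose let the fingers close. It gives the time, the measured TCP pose, the force and the opening at its end, in the units of the state.
- telemetry.sense(): the state, without advancing time (a new reading comes with each control period).
- viewer.snapshot(name): name is "scene" or "side" or "wrist"; returns the picture (400x640x3 uint8, red, green, blue); there is no depth.
- viewer.camera_model(name): a dict with "fx", "fy", "cx", "cy" (pixels), "dist" ([k1, k2, p1, p2, k3] as OpenCV has them; the pictures are not rectified), "cam_to_world" (4x4, takes a point from camera to world coordinates); the wrist camera has in their place "mount" (4x4, takes a point from camera to tool coordinates, whose origin is the TCP and whose axes are the flange's). Camera axes: x right, y down, z forward; pixel columns grow to the right and rows downward; lengths in mm; the calibration is good to about 2 mm. A picture is of the moment at which its call begins: read the wrist's pose just before it. camera_model takes no time and is no camera call.
- r.hand_in(): hands the job in, once; it reports no verdict.
The state is a dict: "time": time; "joint_pos": joint angles; "qd": joint speeds; "joint_efforts": joint torques, N m; "tool_pos": TCP position; "tcp_rot": TCP orientation; "ft_force": force on the tool from outside, world axes, zero at the start; "wrist_torque": the same for the moment, N m; "finger_gap": finger opening in mm.
Only numpy, scipy, OpenCV 4.12 (cv2) and the standard library are available. Lean on these libraries where they do the work, as an engineer would, in place of code of your own. Each camera call takes 0.05 s, during which the arm holds its last target.

## Working session

There is one attempt and no reset: what is moved stays moved. The work goes in short steps, Python scripts to look and compute and a shell command to move; the robot and the scene stay as the last step left them, time stands still between calls to the robot, and variables do not carry over. Pictures are saved under pics/ and viewed, and the job is handed in when it is done.

```bash
ls; mkdir -p pics; cat > h.py <<'E'
import numpy as np, cv2
from bench import telemetry, viewer, r
def snap(name,fn):
    im=viewer.snapshot(name); cv2.imwrite('pics/'+fn,im[:,:,::-1]); return im
def rays(name,px,tool=None):
    m=viewer.camera_model(name)
    K=np.array([[m['fx'],0,m['cx']],[0,m['fy'],m['cy']],[0,0,1]],float)
    p=cv2.undistortPoints(np.array(px,float).reshape(-1,1,2),K,np.array(m['dist'],float)).reshape(-1,2)
    T=np.array(m['cam_to_world']) if tool is None else tool@np.array(m['mount'])
    d=np.c_[p,np.ones(len(p))]@T[:3,:3].T
    return T[:3,3],d
def onplane(name,px,z,tool=None):
    o,d=rays(name,px,tool); return o+d*((z-o[2])/d[:,2])[:,None]
def project(name,pts,tool=None):
    m=viewer.camera_model(name)
    K=np.array([[m['fx'],0,m['cx']],[0,m['fy'],m['cy']],[0,0,1]],float)
    T=np.array(m['cam_to_world']) if tool is None else tool@np.array(m['mount'])
    Ti=np.linalg.inv(T)
    return cv2.projectPoints(np.array(pts,float).reshape(-1,1,3),cv2.Rodrigues(Ti[:3,:3])[0],Ti[:3,3],K,np.array(m['dist'],float))[0].reshape(-1,2)
E
python3 - <<'E'
from h import *
print(telemetry.sense())
for n in ['scene','side','wrist']:
    snap(n,n+'0.png'); 
    m=viewer.camera_model(n); print(n,{k:np.round(v,3).tolist() for k,v in m.items()})
E
```

```text
pics
{'time': 0.0, 'joint_pos': array([-7.14125296e+01,  7.51420414e+00,  8.53320382e+01, -4.37276732e-04,
        8.72626646e+01, -4.89461947e+00]), 'qd': array([-0.09549562,  0.05122885,  0.02735215,  0.08674444, -0.07930193,
       -0.0847353 ]), 'joint_efforts': array([-1.25815619e-03, -5.69404078e+01, -5.00547159e+01, -4.12240715e-04,
        1.50826498e-02,  2.62011383e-05]), 'tool_pos': array([ 238.90267371, -549.78083255,  241.22741371]), 'tcp_rot': array([-1.79891453e+02, -8.85715659e-03,  2.34821028e+01]), 'ft_force': array([ 0.05044215,  0.04114322, -0.68305978]), 'wrist_torque': array([-0.0375502 , -0.04340185, -0.01149461]), 'finger_gap': 85.8556225878895}
scene {'fx': 499.192, 'fy': 499.192, 'cx': 318.895, 'cy': 190.086, 'dist': [0.007, 0.0, 0.0, 0.0, 0.0], 'cam_to_world': [[0.404, 0.759, -0.511, 1160.424], [0.915, -0.34, 0.218, -235.181], [-0.009, -0.555, -0.832, 921.291], [0.0, 0.0, 0.0, 1.0]]}
side {'fx': 486.745, 'fy': 486.745, 'cx': 317.731, 'cy': 196.738, 'dist': [-0.065, 0.0, 0.0, 0.0, 0.0], 'cam_to_world': [[0.995, -0.058, 0.079, 515.422], [-0.098, -0.641, 0.761, -878.7], [0.007, -0.765, -0.644, 761.583], [0.0, 0.0, 0.0, 1.0]]}
wrist {'fx': 312.04, 'fy': 312.04, 'cx': 313.548, 'cy': 200.853, 'dist': [-0.048, 0.0, 0.0, 0.0, 0.0], 'mount': [[0.0, -0.95, -0.313, 79.336], [1.0, 0.0, 0.0, -1.048], [-0.0, -0.313, 0.95, -131.687], [0.0, 0.0, 0.0, 1.0]]}
```

View pics/scene0.png

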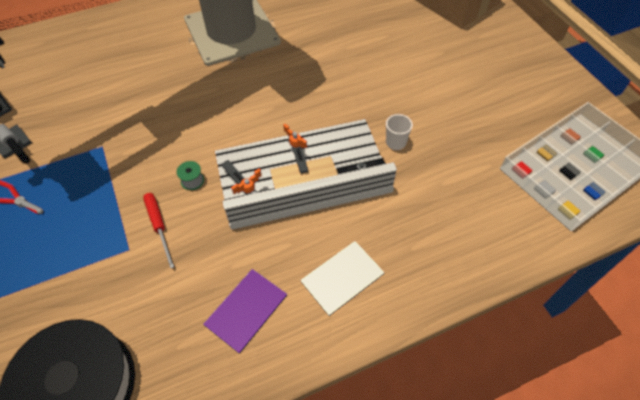

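View pics/side0.png

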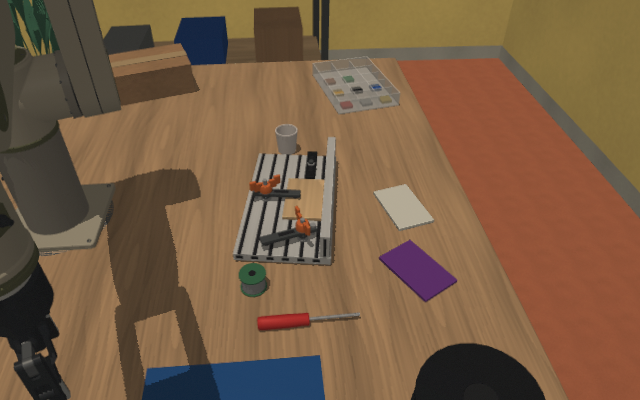

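View pics/wrist0.png

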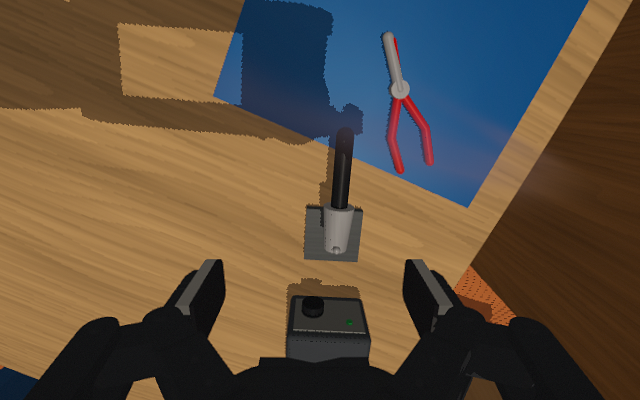

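```bash
python3 - <<'E'
import cv2
a=cv2.imread('pics/scene0.png')[110:240,200:420]; cv2.imwrite('pics/scene0c.png',cv2.resize(a,None,fx=3.6,fy=3.6,interpolation=cv2.INTER_CUBIC))
a=cv2.imread('pics/side0.png')[120:270,225:345]; cv2.imwrite('pics/side0c.png',cv2.resize(a,None,fx=4,fy=4,interpolation=cv2.INTER_CUBIC))
E
```

```text
(no output)
```

View pics/scene0c.png

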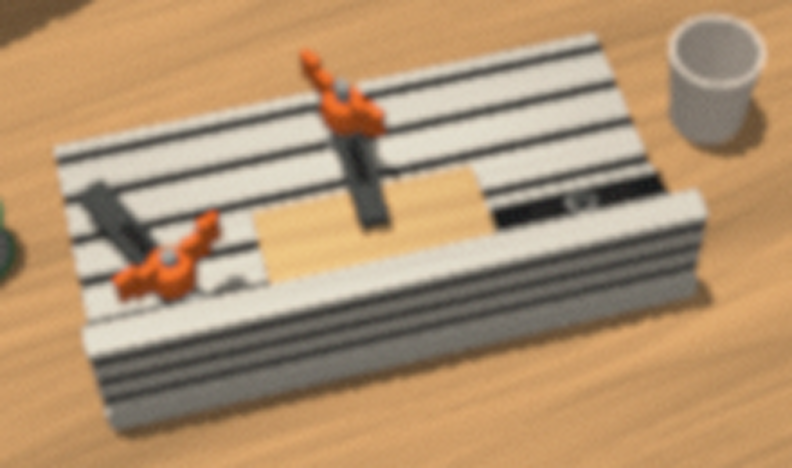

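View pics/side0c.png

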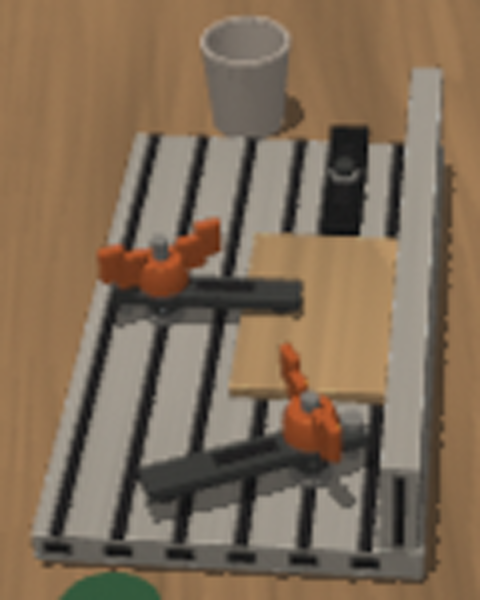

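```bash
cat > fit.py <<'E'
from h import *
from scipy.optimize import least_squares
obs=[('scene',(57/3.6+200,150/3.6+110),(-135,-180,25)),('scene',(597/3.6+200,40/3.6+110),(-135,180,25)),
('side',(36/4+225,540/4+120),(-135,-180,25)),('side',(137/4+225,133/4+120),(-135,180,25)),('side',(423/4+225,556/4+120),(68,-180,25)),
('scene',(255/3.6+200,212/3.6+110),(-44.75,-70,33)),('scene',(470/3.6+200,168/3.6+110),(-44.75,70,33)),
('side',(230/4+225,388/4+120),(-44.75,-70,33)),('side',(255/4+225,235/4+120),(-44.75,70,33)),('side',(382/4+225,397/4+120),(44.75,-70,33))]
for n,p,l in obs: print(n,l,onplane(n,[p],l[2])[0].round(1))
def f(q):
    c,s=np.cos(q[2]),np.sin(q[2]); e=[]
    for n,p,l in obs:
        w=onplane(n,[p],l[2])[0]
        e+=[q[0]+c*l[0]-s*l[1]-w[0], q[1]+s*l[0]+c*l[1]-w[1]]
    return np.array(e)
s=least_squares(f,[500,0,0],loss='soft_l1'); print(s.x,np.degrees(s.x[2])); print(f(s.x).reshape(-1,2).round(1))
np.save('pose.npy',s.x)
E
python3 fit.py
```

```text
scene (-135, -180, 25) [ 417.4 -172.2   25. ]
scene (-135, 180, 25) [475.4 181.   25. ]
side (-135, -180, 25) [ 416.2 -178.1   25. ]
side (-135, 180, 25) [470.4 182.5  25. ]
side (68, -180, 25) [ 613.4 -207.1   25. ]
scene (-44.75, -70, 33) [520.1 -76.4  33. ]
scene (-44.75, 70, 33) [543.3  57.8  33. ]
side (-44.75, -70, 33) [520.7 -79.9  33. ]
side (-44.75, 70, 33) [541.7  56.4  33. ]
side (44.75, -70, 33) [603.8 -94.8  33. ]
[ 5.75866538e+02 -1.81907890e+01 -1.61394788e-01] -9.24724017120135
[[-3.7 -2. ]
 [-3.9  0.1]
 [-2.5  3.9]
 [ 1.1 -1.3]
 [ 0.7  0.3]
 [ 0.3 -3.7]
 [-0.3  0.3]
 [-0.2 -0.2]
 [ 1.2  1.7]
 [ 5.   0.3]]
```

```bash
python3 - <<'E'
from h import *
q=np.load('pose.npy');c,s=np.cos(q[2]),np.sin(q[2])
R=np.array([[c,-s],[s,c]])
def pl(w): return ((w[:2]-q[:2])@R).round(1)
for n,p,z in [('side',(252,272),40),('scene',(189,169),40),('side',(260,323),10),('side',(358,316),5),('side',(287,128),65),('scene',(399,120),65)]:
    w=onplane(n,[p],z)[0]; print(n,p,w.round(),pl(w))
for l in [(6,-125),(6,-205)]: print(q[:2]+R@np.array(l))
E
python3 -m inch '[[[5,-2,0.5],[0,0,-0.12],0],[[10,-4,1],[0,0,-0.24],0],[[15,-6.5,1.5],[0,0,-0.36],0],[[20,-8.6,2],[0,0,-0.5],0],[[25,-10.7,2.5],[0,0,-0.62],0],[[30,-12.9,3],[0,0,-0.74],0],[[35,-15,3.5],[0,0,-0.86],0],[[39,-16.7,4],[0,0,-0.95],0],[[41.5,-17.8,4.2],[0,0,-1.0],0],[[41.5,-17.8,4.2],[0,0,-1.0],0],[[41.5,-17.8,4.2],[0,0,-1.0],0],[[41.5,-17.8,4.2],[0,0,-1.0],0],[[41.5,-17.8,4.2],[0,0,-1.0],0],[[41.5,-17.8,4.2],[0,0,-1.0],0]]' 20
python3 - <<'E'
from h import *
print(telemetry.sense()['joint_pos'].round(1))
snap('wrist','wrist1.png'); snap('side','side1.png')
E
```

```text
side (252, 272) [ 455. -241.   40.] [ -83.9 -239.3]
scene (189, 169) [ 452. -241.   40.] [ -86.4 -240.1]
side (260, 323) [ 467. -340.   10.] [ -55.8 -334.8]
side (358, 316) [ 650. -337.    5.] [ 124.4 -303.1]
side (287, 128) [547. 236.  65.] [-69.  246.4]
scene (399, 120) [534. 233.  65.] [-81.7 240.7]
[ 561.70168461 -142.53047261]
[ 548.84608271 -221.49080126]
time: 1.55
tool_pos: [548.1, -222.9, 200.5]
tcp_rot: [180.0, 0.0, 80.7]
ft_force: [-0.1, -1.0, -0.6]
finger_gap: -0.1
[-27.1   7.5  89.7  -0.   82.9 -17.7]
```

View pics/wrist1.png

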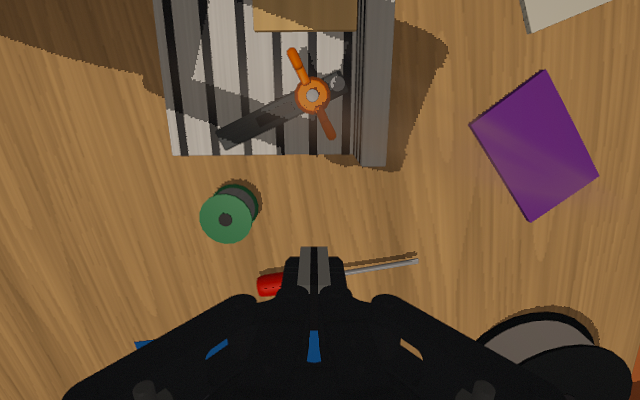

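View pics/side1.png

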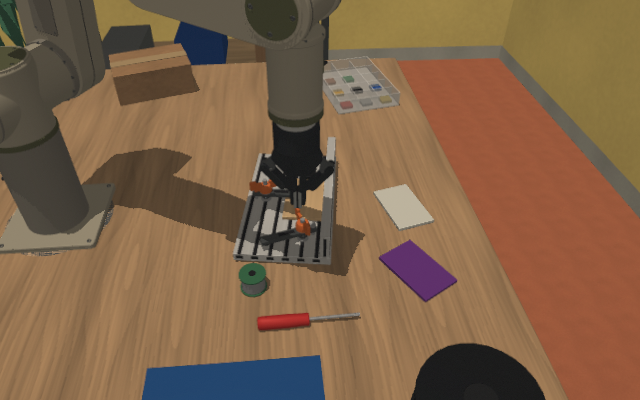

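```bash
cat >> h.py <<'E'
from scipy.spatial.transform import Rotation
def tool(s=None):
    s=s or telemetry.sense()
    T=np.eye(4);T[:3,:3]=Rotation.from_euler('xyz',s['tcp_rot'],degrees=True).as_matrix();T[:3,3]=s['tool_pos'];return T
import os
if os.path.exists('pose.npy'):
    q=np.load('pose.npy');c_,s_=np.cos(q[2]),np.sin(q[2])
    R=np.array([[c_,-s_],[s_,c_]])
    def pl(w): return ((np.asarray(w)[...,:2]-q[:2])@R).round(1)
    def wl(l): return q[:2]+R@np.array(l)
E
python3 - <<'E'
from h import *
im=cv2.imread('pics/wrist1.png'); T=tool()
print('tcp plate',pl(T[:3,3]))
cv2.imwrite('pics/wrist1c.png',cv2.resize(im[0:190,140:420],None,fx=2.85,fy=2.85,interpolation=cv2.INTER_CUBIC))
cv2.imwrite('pics/wrist1d.png',cv2.resize(im[220:330,230:400],None,fx=4,fy=4,interpolation=cv2.INTER_CUBIC))
print('tips',project('wrist',[(T@[x,y,z,1])[:3] for x,y,z in [(11,0,11),(-11,0,11),(11,14,11),(11,-14,11),(11,0,24),(11,0,0)]],T).round())
for p,z in [((313,95),80),((293,50),88),((333,137),88),((222,142),52)]: print(p,pl(onplane('wrist',[p],z,T)))
E
```

```text
tcp plate [   5.7 -206.3]
tips [[316. 243.]
 [316. 281.]
 [344. 243.]
 [288. 243.]
 [316. 233.]
 [316. 254.]]
(313, 95) [[   4.  -122.9]]
(293, 50) [[-10.3 -92. ]]
(333, 137) [[  19.5 -154.1]]
(222, 142) [[ -77.6 -162.3]]
```

View pics/wrist1c.png

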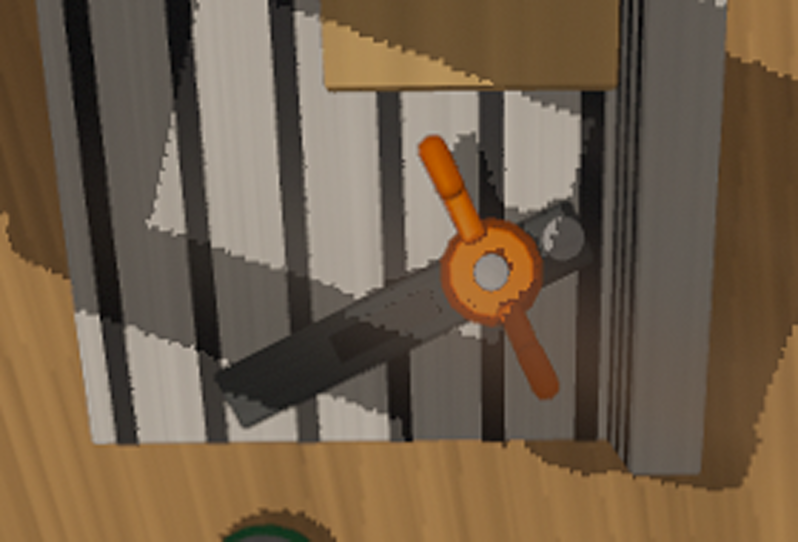

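View pics/wrist1d.png

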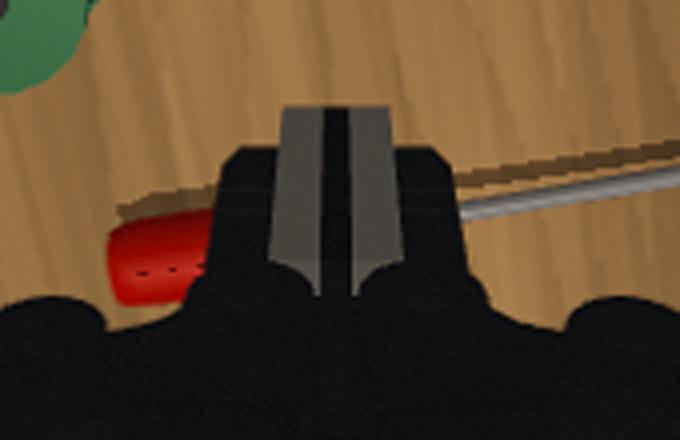

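```bash
python3 - <<'E'
from h import *
T=tool()
for p,z,l in [((172.6,155.4),25,(-135,-180)),((254.7,30.9),33,(-44.75,-70)),((140+616/2.85,31),33,(44.75,-70)),((140+605/2.85,472/2.85),85,(45,-180)),((140+702/2.85,472/2.85),85,(65,-180)),((140+491/2.85,271/2.85),86,(6,-125))]:
  print(l,pl(onplane('wrist',[p],z,T)))
for p,z in [((140+432/2.85,145/2.85),88),((140+549/2.85,390/2.85),88),((140+217/2.85,378/2.85),52),((140+245/2.85,426/2.85),45),((140+552/2.85,207/2.85),52),]:
  print(p,pl(onplane('wrist',[p],z,T)))
E
```

```text
(-135, -180) [[-136.6 -178.8]]
(-44.75, -70) [[-46.6 -68.7]]
(44.75, -70) [[ 41.4 -69. ]]
(45, -180) [[  35.6 -177.2]]
(65, -180) [[  63.1 -177.2]]
(6, -125) [[   3.5 -123.1]]
(291.57894736842104, 50.87719298245614) [[-11.3 -92.6]]
(332.63157894736844, 136.8421052631579) [[  19.2 -153.9]]
(216.140350877193, 132.6315789473684) [[ -82.1 -154. ]]
(225.96491228070175, 149.4736842105263) [[ -76.5 -170.1]]
(333.6842105263158, 72.63157894736842) [[  21.3 -104.6]]
```

```bash
python3 - <<'E'
from h import *
st=np.array([5,-124.])
t0=np.array([5.7,-206.3])
for th in [.43,.25,.05,-.15,-.35,-.55,-.75,-.95,-1.15,-1.3,-1.4,-1.5,-1.57]:
    u=np.array([-np.cos(th),-np.sin(th)]);p=np.array([-np.sin(th),np.cos(th)])
    d=10+10*abs(p[0])+11*abs(p[1])
    f=st+62*u-d*p
    g=st+62*u-(d+10)*p
    print(th,'plate',f.round(1),'tool xy cm',((f-t0)[::-1]/10).round(2),'w/gap',((g-t0)[::-1]/10).round(2))
E
```

```text
0.43 plate [ -41.3 -171.8] tool xy cm [ 3.45 -4.7 ] w/gap [ 2.54 -4.28]
0.25 plate [ -49.3 -161.8] tool xy cm [ 4.45 -5.5 ] w/gap [ 3.49 -5.26]
0.05 plate [ -55.8 -148.6] tool xy cm [ 5.77 -6.15] w/gap [ 4.78 -6.1 ]
-0.15 plate [ -59.6 -136.9] tool xy cm [ 6.94 -6.53] w/gap [ 5.96 -6.68]
-0.35 plate [ -61.4 -125.1] tool xy cm [ 8.12 -6.71] w/gap [ 7.18 -7.05]
-0.55 plate [ -60.7 -112.6] tool xy cm [ 9.37 -6.64] w/gap [ 8.52 -7.16]
-0.75 plate [-57.3 -99.9] tool xy cm [10.64 -6.3 ] w/gap [ 9.91 -6.98]
-0.95 plate [-51.  -87.8] tool xy cm [11.85 -5.67] w/gap [11.26 -6.49]
-1.15 plate [-41.9 -77.1] tool xy cm [12.92 -4.76] w/gap [12.52 -5.67]
-1.3 plate [-33.3 -70.3] tool xy cm [13.6 -3.9] w/gap [13.33 -4.87]
-1.4 plate [-26.9 -66.6] tool xy cm [13.97 -3.26] w/gap [13.8  -4.25]
-1.5 plate [-20.1 -63.6] tool xy cm [14.27 -2.58] w/gap [14.2  -3.58]
-1.57 plate [-15.1 -62. ] tool xy cm [14.43 -2.08] w/gap [14.43 -3.08]
```

```bash
python3 -m inch '[[[1,-2,3],[0,0,0],0],[[2,-4,6],[0,0,0],0],[[2.4,-4.2,9],[0,0,0],0],[[2.4,-4.2,12],[0,0,0],0],[[2.4,-4.2,14],[0,0,0],0],[[2.4,-4.2,15],[0,0,0],0],[[2.4,-4.2,15],[0,0,0],0],[[2.4,-4.2,15],[0,0,0],0]]'
python3 - <<'E'
from h import *
snap('wrist','wrist2.png'); print(telemetry.sense()['ft_force'],telemetry.sense()['wrist_torque'])
E
```

```text
time: 2.45
tool_pos: [511.8, -191.8, 51.3]
tcp_rot: [179.9, 0.0, 80.8]
ft_force: [-0.3, -0.5, 0.5]
finger_gap: 0.2
[-0.03118295  0.32868011  0.65371045] [-0.00858489 -0.02749137  0.0012436 ]
```

View pics/wrist2.png

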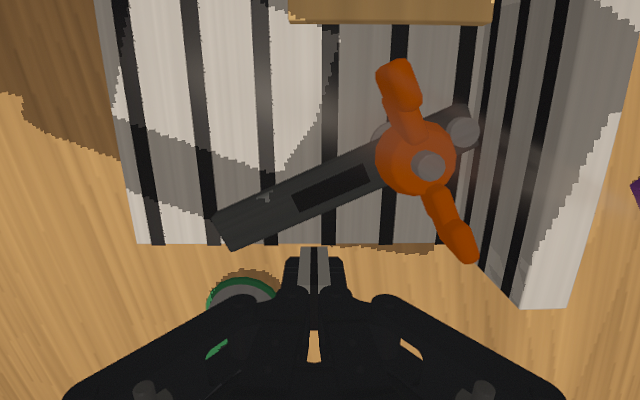

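```bash
python3 -m inch '[[[0.6,-0.3,0],[0,0,0],0],[[1.3,-0.8,0],[0,0,0],0],[[2.05,-1.3,0],[0,0,0],0],[[2.7,-1.65,0],[0,0,0],0],[[3.37,-1.95,0],[0,0,0],0],[[3.95,-2.15,0],[0,0,0],0],[[4.54,-2.33,0],[0,0,0],0],[[5.1,-2.44,0],[0,0,0],0],[[5.72,-2.51,0],[0,0,0],0],[[6.35,-2.5,0],[0,0,0],0],[[6.97,-2.44,0],[0,0,0],0],[[7.6,-2.3,0],[0,0,0],0],[[8.24,-2.1,0],[0,0,0],0],[[8.85,-1.8,0],[0,0,0],0],[[9.45,-1.47,0],[0,0,0],0],[[9.45,-1.47,0],[0,0,0],0]]'
python3 - <<'E'
from h import *
snap('wrist','wrist3.png'); print(telemetry.sense()['ft_force'],telemetry.sense()['wrist_torque'])
E
```

```text
time: 4.1
tool_pos: [512.4, -94.8, 50.3]
tcp_rot: [180.0, -0.0, 80.8]
ft_force: [0.6, -0.7, 0.3]
finger_gap: -0.5
[ 0.59300373  0.90764573 -0.09062163] [-0.04175797  0.00044286 -0.0697079 ]
```

View pics/wrist3.png

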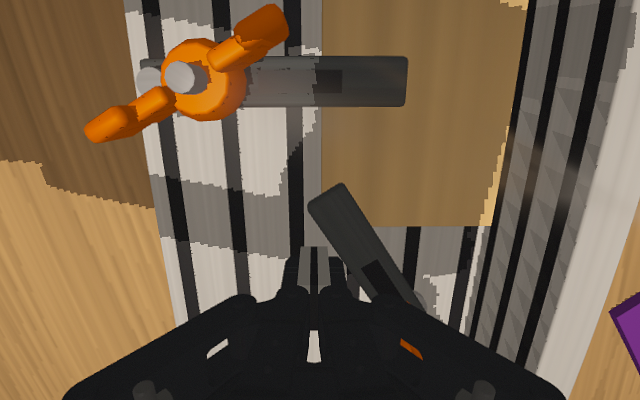

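```bash
python3 -m inch '[[[0.5,0.4,0],[0,0,0],0],[[1.07,0.9,0],[0,0,0],0],[[1.45,1.35,0],[0,0,0],0],[[1.75,1.77,0],[0,0,0],0],[[2.0,2.1,0],[0,0,0],0],[[2.12,2.4,0],[0,0,0],0],[[2.3,2.75,0],[0,0,0],0],[[2.42,3.1,0],[0,0,0],0],[[2.5,3.3,0],[0,0,0],0],[[2.5,3.3,0],[0,0,0],0]]'
python3 - <<'E'
from h import *
snap('wrist','wrist4.png'); snap('side','side4.png');print(telemetry.sense()['ft_force'],telemetry.sense()['wrist_torque'], pl(telemetry.sense()['tool_pos']))
E
```

```text
time: 5.15
tool_pos: [548.7, -76.2, 50.3]
tcp_rot: [180.0, -0.0, 80.8]
ft_force: [0.5, 1.0, -0.3]
finger_gap: -0.1
[1.01011047 0.11509202 0.44626587] [-0.00145397  0.06669402 -0.00026182] [-17.7 -61.7]
```

View pics/wrist4.png

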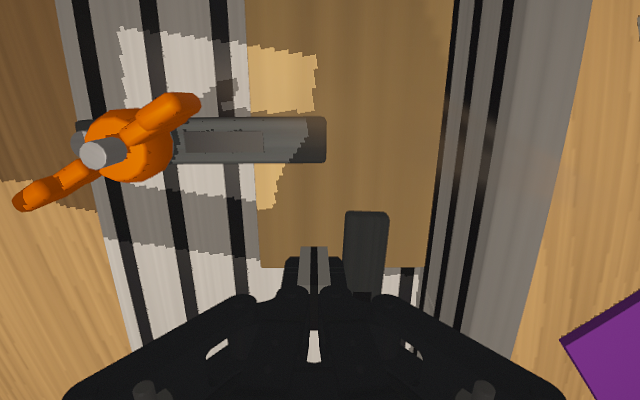

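View pics/side4.png

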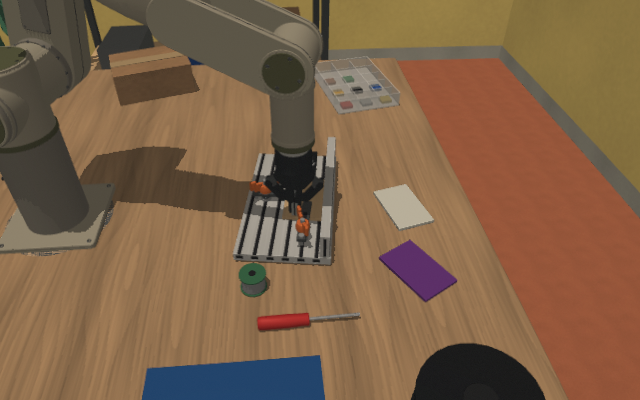

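```bash
python3 - <<'E'
from h import *
T=tool()
print(pl(onplane('wrist',[(345,212),(388,212),(343,285),(377,290)],52,T)))
E
```

```text
[[ -4.9 -29.1]
 [ 14.3 -29.1]
 [ -4.6 -66.7]
 [ 12.1 -69.6]]
```

```bash
python3 -m inch '[[[0,-0.5,0],[0,0,0],0],[[0,-1,0],[0,0,0],0],[[0,-1,-3],[0,0,0],0],[[0,-1,-7],[0,0,0],0],[[-2,0,-10],[0,0,0],0],[[-6,1,-12],[0,0,0],0],[[-10,2,-14],[0,0,0],0],[[-13,2.3,-15],[0,0,0],0],[[-14.4,2.3,-15],[0,0,0],0],[[-14.4,2.3,-15],[0,0,0],0],[[-14.4,2.3,-15],[0,0,0],0]]'
python3 - <<'E'
from h import *
snap('wrist','wrist5.png'); print(pl(telemetry.sense()['tool_pos']))
im=cv2.imread('pics/wrist5.png')
cv2.imwrite('pics/wrist5c.png',cv2.resize(im[0:190,140:420],None,fx=2.85,fy=2.85,interpolation=cv2.INTER_CUBIC))
E
```

```text
time: 6.35
tool_pos: [547.3, -221.0, 199.0]
tcp_rot: [-179.9, -0.1, 80.8]
ft_force: [-0.1, 0.2, -1.8]
finger_gap: 0.3
[   4.4 -204.3]
```

View pics/wrist5c.png

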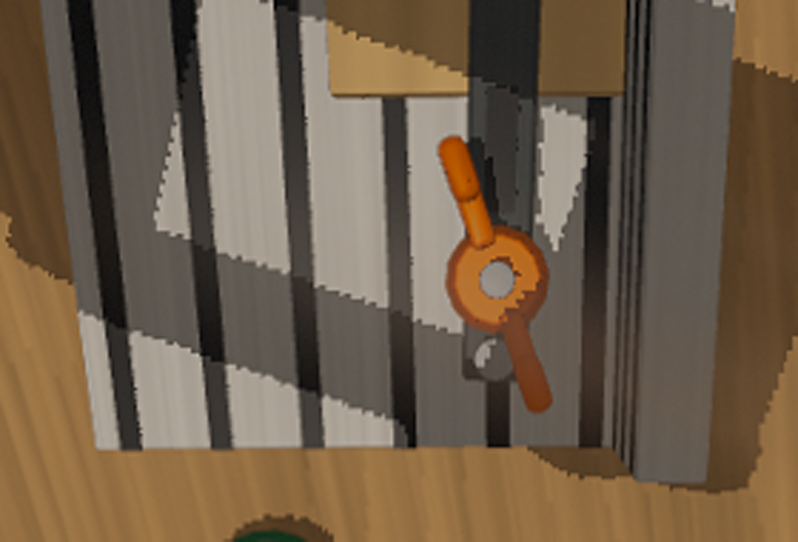

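```bash
python3 -m inch '[[[3,-1.5,1],[0,0,0],0],[[6,-3,3],[0,0,0],0],[[9.1,-3.6,5],[0,0,0],0],[[9.1,-3.6,8],[0,0,0],0],[[9.1,-3.6,10.5],[0,0,0],0],[[9.1,-3.6,12.5],[0,0,0],0],[[9.1,-3.6,12.9],[0,0,0],0],[[9.1,-3.6,12.9],[0,0,0],0],[[9.1,-3.6,12.9],[0,0,0],0]]'
python3 - <<'E'
from h import *
snap('wrist','wrist6.png'); snap('side','side6.png');snap('scene','scene6.png');p=telemetry.sense()['tool_pos'];print(pl(p),p[2],telemetry.sense()['ft_force'])
a=cv2.imread('pics/side6.png')[120:270,225:345]; a=cv2.resize(a,None,fx=4,fy=4,interpolation=cv2.INTER_CUBIC)
b=cv2.imread('pics/wrist6.png')
cv2.imwrite('pics/m6.png',a)
E
```

```text
time: 7.3
tool_pos: [527.8, -126.2, 72.4]
tcp_rot: [179.9, 0.0, 80.8]
ft_force: [0.0, -0.3, 0.0]
finger_gap: -0.3
[ -29.7 -114.8] 72.74127325685667 [-0.13720499  0.24799777 -1.06845638]
```

View pics/wrist6.png

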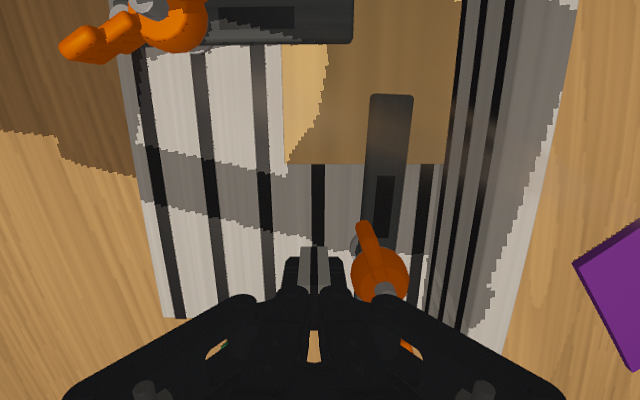

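View pics/m6.png

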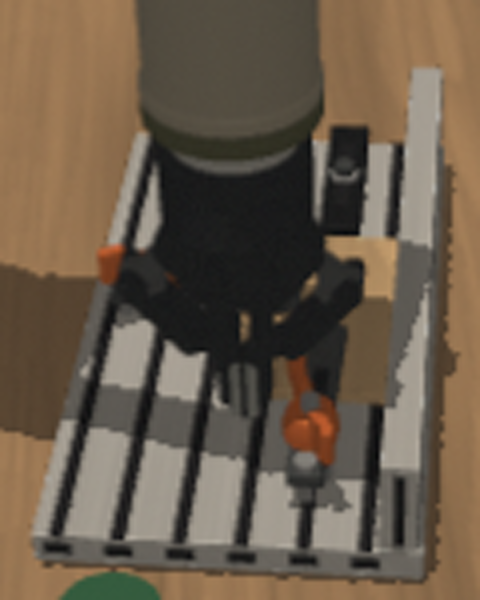

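```bash
python3 -m inch '[[[0.4,0.15,-0.4],[0,0,0],0],[[0.85,0.37,-0.4],[0,0,0],0],[[1.2,0.65,-0.4],[0,0,0],0],[[1.57,0.93,-0.4],[0,0,0],0],[[1.85,1.3,-0.4],[0,0,0],0],[[2.13,1.65,-0.4],[0,0,0],0],[[2.3,2.1,-0.4],[0,0,0],0],[[2.48,2.5,-0.4],[0,0,0],0],[[2.55,2.9,-0.4],[0,0,0],0],[[2.6,3.3,-0.4],[0,0,0],0],[[2.6,3.65,-0.4],[0,0,0],0],[[2.55,4.0,-0.4],[0,0,0],0],[[2.55,4.0,-0.4],[0,0,0],0]]'
python3 - <<'E'
from h import *
snap('wrist','wrist7.png'); snap('side','side7.png');p=telemetry.sense()['tool_pos'];print(pl(p),p[2],telemetry.sense()['ft_force'])
a=cv2.imread('pics/side7.png')[120:270,225:345]; a=cv2.resize(a,None,fx=4,fy=4,interpolation=cv2.INTER_CUBIC)
cv2.imwrite('pics/m7.png',a)
E
```

```text
time: 8.75
tool_pos: [571.2, -107.9, 75.4]
tcp_rot: [180.0, -0.0, 80.8]
ft_force: [0.1, 0.3, 0.1]
finger_gap: 0.2
[  9.5 -89.3] 75.38353551197858 [ 0.25155372 -0.19373037 -0.23442491]
```

View pics/wrist7.png

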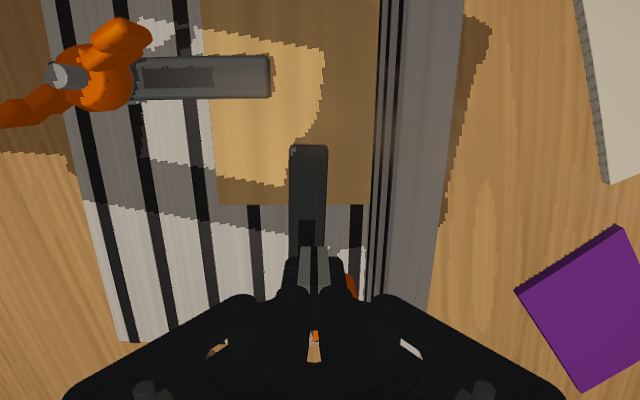

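View pics/m7.png

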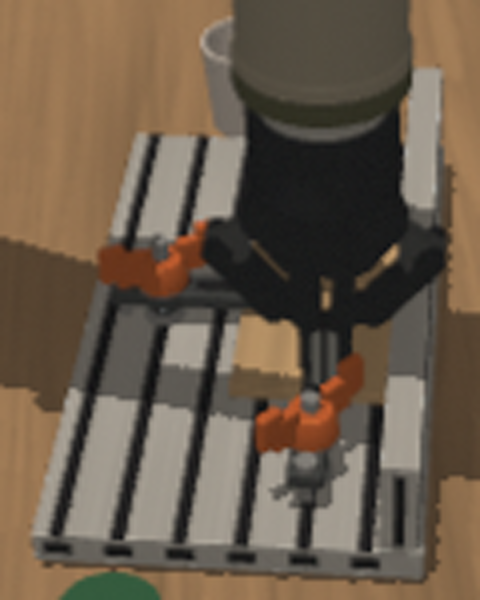

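```bash
python3 -m inch '[[[0.2,-0.5,0],[0,0,0],0],[[0.2,-0.5,-2],[0,0,0],0],[[0,-0.5,-4.5],[0,0,0],0],[[-3.5,0,-4.5],[0,0,0],0],[[-6.9,0,-4.5],[0,0,0],0],[[-6.9,0,-4.5],[0,0,0],0],[[-6.9,0,-4.5],[0,0,0],0]]'
python3 - <<'E'
from h import *
snap('wrist','wrist8.png'); snap('side','side8.png');p=telemetry.sense()['tool_pos'];print(pl(p),p[2],telemetry.sense()['ft_force'])
a=cv2.imread('pics/side8.png')[120:270,225:345]; a=cv2.resize(a,None,fx=4,fy=4,interpolation=cv2.INTER_CUBIC)
cv2.imwrite('pics/m8.png',a)
E
```

```text
time: 9.55
tool_pos: [559.1, -176.2, 120.3]
tcp_rot: [-180.0, -0.0, 80.7]
ft_force: [-0.9, 1.2, -0.3]
finger_gap: -0.0
[   8.9 -157.5] 120.10468499694257 [-0.04985199 -0.32741747  0.28064915]
```

View pics/wrist8.png

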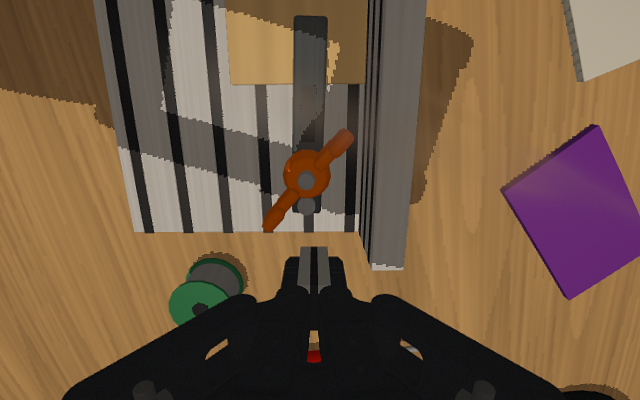

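View pics/m8.png

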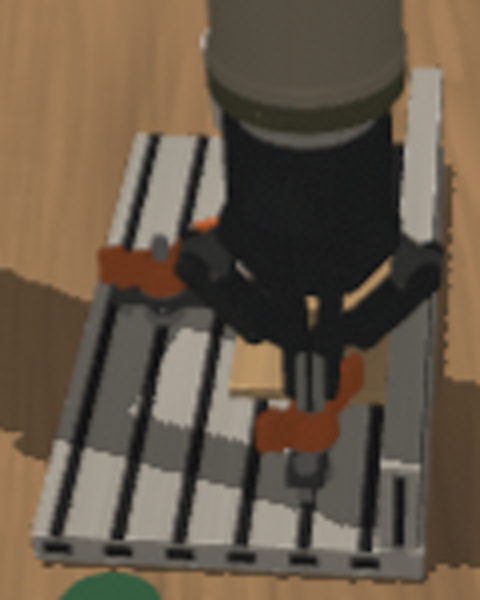

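```bash
python3 -m inch '[[[0,0,2],[0,0,0],0],[[0,0,4],[0,0,0],0],[[0,0,4.5],[0,0,0],0],[[0,0,4.5],[0,0,0],0],[[-0.04,-0.9,4.5],[0,0,0],0],[[0.16,-1.8,4.5],[0,0,0],0],[[0.58,-2.6,4.5],[0,0,0],0],[[1.2,-3.28,4.5],[0,0,0],0],[[1.97,-3.77,4.5],[0,0,0],0],[[2.84,-4.05,4.5],[0,0,0],0],[[3.75,-4.09,4.5],[0,0,0],0],[[4.65,-3.89,4.5],[0,0,0],0],[[5.45,-3.47,4.5],[0,0,0],0],[[6.13,-2.85,4.5],[0,0,0],0],[[6.62,-2.08,4.5],[0,0,0],0],[[6.9,-1.21,4.5],[0,0,0],0],[[6.94,-0.3,4.5],[0,0,0],0],[[6.83,0.3,4.5],[0,0,0],0],[[6.83,0.3,4.5],[0,0,0],0]]'
python3 - <<'E'
from h import *
p=telemetry.sense()['tool_pos'];print(pl(p),p[2],telemetry.sense()['ft_force'])
E
python3 -m inch '[[[0.2,-0.5,0],[0,0,0],0],[[0.2,-0.5,-2],[0,0,0],0],[[0,-0.5,-4.5],[0,0,0],0],[[-3.5,-0.3,-4.5],[0,0,0],0],[[-6.83,-0.3,-4.5],[0,0,0],0],[[-6.83,-0.3,-4.5],[0,0,0],0],[[-6.83,-0.3,-4.5],[0,0,0],0]]'
python3 - <<'E'
from h import *
snap('wrist','wrist9.png');p=telemetry.sense()['tool_pos'];print(pl(p),p[2],telemetry.sense()['ft_force'])
E
```

```text
time: 11.55
tool_pos: [574.5, -109.4, 75.4]
tcp_rot: [180.0, 0.0, 80.8]
ft_force: [-0.3, -0.5, -0.3]
finger_gap: -0.1
[ 13.4 -90.3] 75.38340826332242 [-0.27011904 -0.53720959 -0.32563915]
time: 12.25
tool_pos: [559.0, -176.2, 120.3]
tcp_rot: [-180.0, -0.0, 80.7]
ft_force: [0.2, 0.3, 0.2]
finger_gap: 0.0
[   8.8 -158. ] 120.17858980637567 [ 0.23621939 -0.16710892  0.83883833]
```

View pics/wrist9.png

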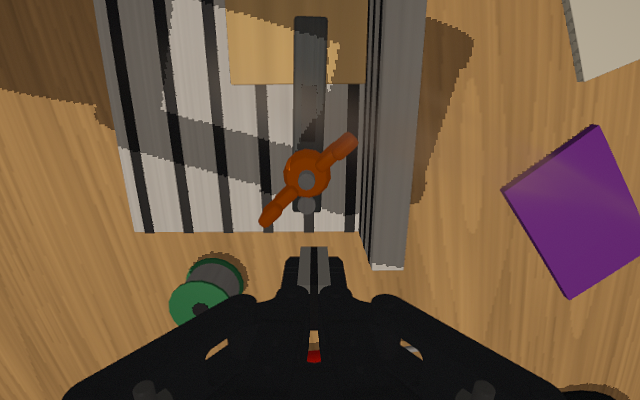

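```bash
python3 -m inch '[[[0,0,2],[0,0,0],0],[[0,0,4],[0,0,0],0],[[0,0,4.5],[0,0,0],0],[[0,0,4.5],[0,0,0],0],[[-0.04,-0.9,4.5],[0,0,0],0],[[0.16,-1.8,4.5],[0,0,0],0],[[0.58,-2.6,4.5],[0,0,0],0],[[1.2,-3.28,4.5],[0,0,0],0],[[1.97,-3.77,4.5],[0,0,0],0],[[2.84,-4.05,4.5],[0,0,0],0],[[3.75,-4.09,4.5],[0,0,0],0],[[4.65,-3.89,4.5],[0,0,0],0],[[5.45,-3.47,4.5],[0,0,0],0],[[6.13,-2.85,4.5],[0,0,0],0],[[6.62,-2.08,4.5],[0,0,0],0],[[6.9,-1.21,4.5],[0,0,0],0],[[6.94,-0.6,4.5],[0,0,0],0],[[6.94,-0.6,4.5],[0,0,0],0]]'
python3 - <<'E'
from h import *
p=telemetry.sense()['tool_pos'];print(pl(p),p[2],telemetry.sense()['ft_force'])
snap('side','side10.png')
a=cv2.imread('pics/side10.png')[120:270,225:345]; a=cv2.resize(a,None,fx=4,fy=4,interpolation=cv2.INTER_CUBIC)
cv2.imwrite('pics/m10.png',a)
E
```

```text
time: 14.1
tool_pos: [565.9, -106.5, 75.3]
tcp_rot: [180.0, -0.0, 80.8]
ft_force: [0.2, 0.5, -0.4]
finger_gap: -0.0
[  4.3 -88.8] 75.27519754193635 [ 0.22842604  0.46046314 -0.44462143]
```

View pics/m10.png

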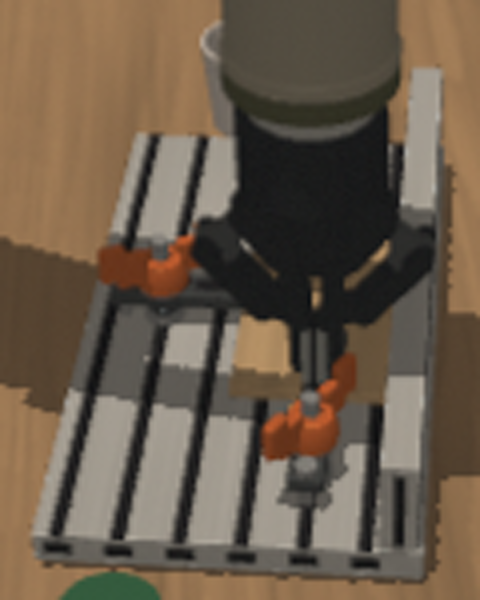

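```bash
python3 -m inch '[[[0.2,-0.5,0],[0,0,0],0],[[0.2,-0.5,-2],[0,0,0],0],[[0,-0.5,-4.5],[0,0,0],0],[[-3.5,0.3,-4.5],[0,0,0],0],[[-6.94,0.6,-4.5],[0,0,0],0],[[-6.94,0.6,-4.5],[0,0,0],0],[[-6.94,0.6,-4.5],[0,0,0],0]]'
python3 - <<'E'
from h import *
snap('wrist','wrist11.png');p=telemetry.sense()['tool_pos'];print(pl(p),p[2])
a=cv2.imread('pics/wrist11.png')[100:260,220:400];cv2.imwrite('pics/m11.png',cv2.resize(a,None,fx=3.5,fy=3.5,interpolation=cv2.INTER_CUBIC))
E
```

```text
time: 14.85
tool_pos: [559.0, -176.4, 120.2]
tcp_rot: [-180.0, -0.0, 80.7]
ft_force: [-0.2, 0.4, -0.0]
finger_gap: -0.0
[   8.7 -158. ] 120.10210857148341
```

View pics/m11.png

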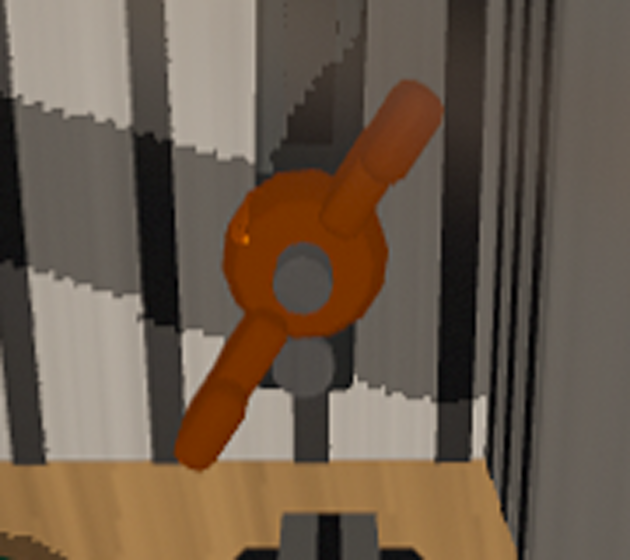

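```bash
python3 -m inch '[[[0.15,0.6,0],[0,0,0],0],[[0.15,0.6,2],[0,0,0],0],[[0.15,0.6,4],[0,0,0],0],[[0.15,0.6,4.5],[0,0,0],0],[[0.15,0.6,4.5],[0,0,0],0],[[0,0,4.5],[0,0,0],0],[[-0.05,-0.5,4.5],[0,0,0],0],[[0,-0.9,4.5],[0,0,0],0],[[0.05,-1.35,4.5],[0,0,0],0],[[0.16,-1.8,4.5],[0,0,0],0]]'
python3 -m inch '[[[0.2,-0.4,0],[0,0,0],0],[[0.42,-0.8,0],[0,0,0],0],[[0.7,-1.15,0],[0,0,0],0],[[1.04,-1.48,0],[0,0,0],0]]'
python3 -m inch '[[[0.4,-0.25,0],[0,0,0],0],[[0.77,-0.49,0],[0,0,0],0],[[1.2,-0.65,0],[0,0,0],0],[[1.64,-0.77,0],[0,0,0],0]]'
python3 -m inch '[[[0.45,-0.04,0],[0,0,0],0],[[0.9,-0.04,0],[0,0,0],0],[[1.35,0.06,0],[0,0,0],0],[[1.8,0.16,0],[0,0,0],0]]'
```

```text
time: 15.9
tool_pos: [542.0, -171.5, 75.9]
tcp_rot: [179.9, 0.0, 80.8]
ft_force: [0.0, -0.5, 0.2]
finger_gap: 0.1
time: 16.3
tool_pos: [528.8, -158.5, 75.3]
tcp_rot: [-180.0, 0.0, 80.8]
ft_force: [0.4, -0.7, -0.3]
finger_gap: 0.1
time: 16.7
tool_pos: [524.1, -141.0, 75.3]
tcp_rot: [-180.0, 0.0, 80.8]
ft_force: [-0.3, -0.9, 0.2]
finger_gap: 0.3
time: 17.1
tool_pos: [528.7, -123.4, 75.2]
tcp_rot: [-180.0, 0.0, 80.8]
ft_force: [0.3, -2.3, 0.4]
finger_gap: 0.4
```

```bash
python3 -m inch '[[[0.4,0.2,0],[0,0,0],0],[[0.8,0.42,0],[0,0,0],0]]'
python3 -m inch '[[[0.35,0.3,0],[0,0,0],0],[[0.68,0.62,0],[0,0,0],0]]'
```

```text
time: 17.3
tool_pos: [534.2, -116.2, 75.2]
tcp_rot: [-180.0, -0.0, 80.8]
ft_force: [-0.3, -1.5, 0.2]
finger_gap: -0.3
time: 17.5
tool_pos: [541.5, -110.5, 75.2]
tcp_rot: [-180.0, -0.0, 80.8]
ft_force: [-0.5, -0.6, -0.4]
finger_gap: -0.2
```

```bash
python3 -m inch '[[[0.25,0.38,0],[0,0,0],0],[[0.49,0.77,0],[0,0,0],0]]'
python3 -m inch '[[[0.15,0.43,0],[0,0,0],0],[[0.28,0.87,0],[0,0,0],0]]'
python3 - <<'E'
from h import *
p=telemetry.sense()['tool_pos'];print(pl(p),p[2],telemetry.sense()['ft_force'])
snap('side','side12.png')
a=cv2.imread('pics/side12.png')[120:270,225:345]; a=cv2.resize(a,None,fx=4,fy=4,interpolation=cv2.INTER_CUBIC)
cv2.imwrite('pics/m12.png',a)
E
```

```text
time: 17.7
tool_pos: [546.2, -108.6, 74.1]
tcp_rot: [-179.5, 0.2, 80.8]
ft_force: [-27.1, -13.4, 10.5]
finger_gap: 0.2
time: 17.9
tool_pos: [549.4, -108.0, 73.0]
tcp_rot: [-178.8, 0.3, 80.7]
ft_force: [-58.1, -9.3, 28.8]
finger_gap: -0.2
[-11.7 -92.9] 72.98116270849604 [-58.13379983  -9.28699902  28.79151465]
```

View pics/m12.png

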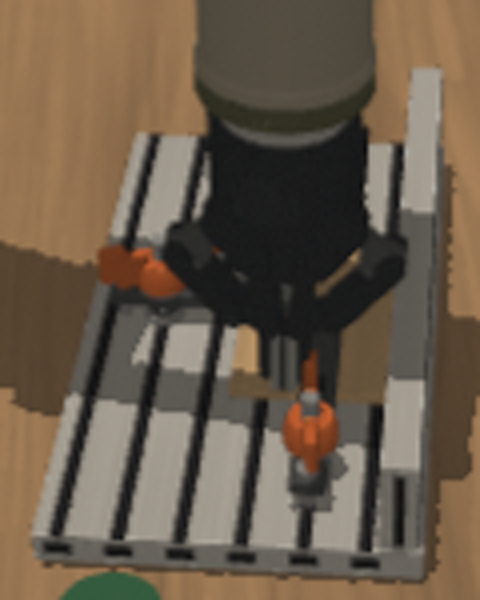

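```bash
python3 -m inch '[[[0,-0.6,0],[0,0,0],0],[[0,-1.4,0],[0,0,0],0],[[0,-1.4,0],[0,0,0],0],[[0,-1.4,-2.5],[0,0,0],0],[[0,-1.4,-5],[0,0,0],0],[[-3,0,-5],[0,0,0],0],[[-6.5,1.2,-5],[0,0,0],0],[[-9,1.2,-5],[0,0,0],0],[[-9,1.2,-5],[0,0,0],0],[[-9,1.2,-5],[0,0,0],0]]'
python3 - <<'E'
from h import *
snap('wrist','wrist13.png');s=telemetry.sense();p=s['tool_pos'];print(pl(p),p[2],s['ft_force'])
a=cv2.imread('pics/wrist13.png')[0:260,140:460];cv2.imwrite('pics/m13.png',cv2.resize(a,None,fx=2.3,fy=2.3,interpolation=cv2.INTER_CUBIC))
E
```

```text
time: 18.95
tool_pos: [556.6, -196.8, 125.4]
tcp_rot: [180.0, -0.0, 80.7]
ft_force: [0.4, 0.6, -0.3]
finger_gap: 0.2
[   9.5 -178.7] 125.28018785731551 [0.47325381 0.51814032 0.87256602]
```

View pics/m13.png

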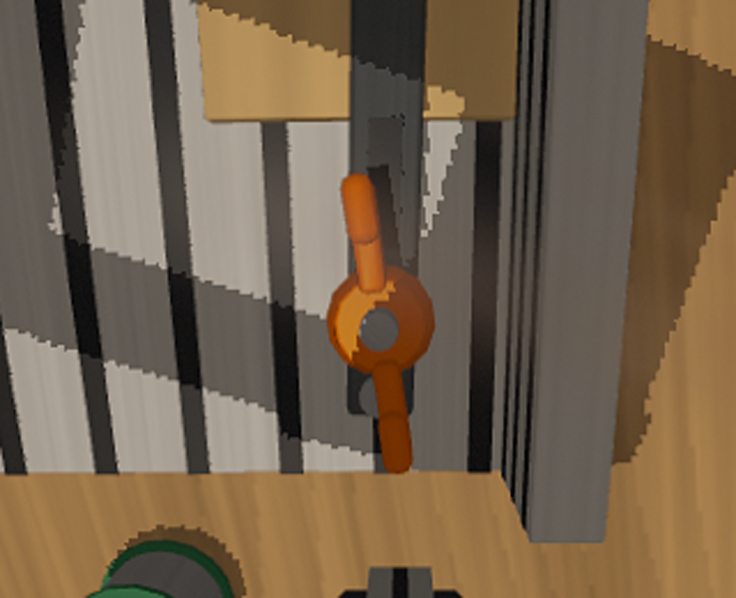

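```bash
python3 -m inch '[[[1,0,0.2],[0,0,0],0],[[2.1,-0.05,0.5],[0,0,0],0],[[2.1,-0.05,0.5],[0,0,0],0],[[2.1,-0.05,0.5],[0,0,0],0]]'
python3 - <<'E'
from h import *
snap('wrist','wrist14.png');snap('side','side14.png');s=telemetry.sense();p=s['tool_pos'];print(pl(p),p[2],s['ft_force'])
ims=[cv2.imread('pics/'+f)[0:260,200:440] for f in ['wrist8.png','wrist11.png','wrist14.png']]
cv2.imwrite('pics/m14.png',cv2.resize(np.hstack([ims[0],ims[2]]),None,fx=1.65,fy=1.65*1.2,interpolation=cv2.INTER_CUBIC))
a=cv2.imread('pics/side14.png')[120:270,225:345]; b=cv2.imread('pics/side8.png')[120:270,225:345]
cv2.imwrite('pics/m14s.png',cv2.resize(np.hstack([b,a]),None,fx=3.3,fy=3.3,interpolation=cv2.INTER_CUBIC))
E
```

```text
time: 19.4
tool_pos: [559.0, -174.6, 120.1]
tcp_rot: [-180.0, -0.0, 80.9]
ft_force: [0.8, -0.3, -0.5]
finger_gap: 0.2
[   8.7 -158. ] 120.40473442364453 [ 0.14742616 -0.56759547 -0.56153399]
```

View pics/m14.png

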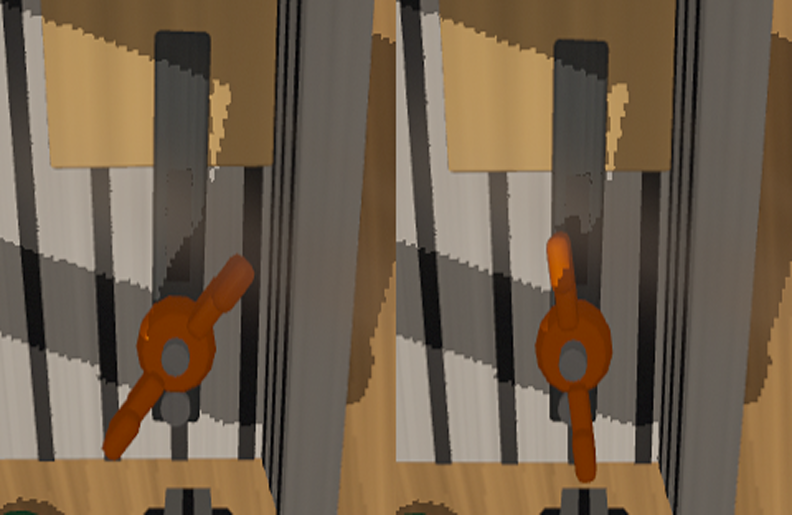

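View pics/m14s.png

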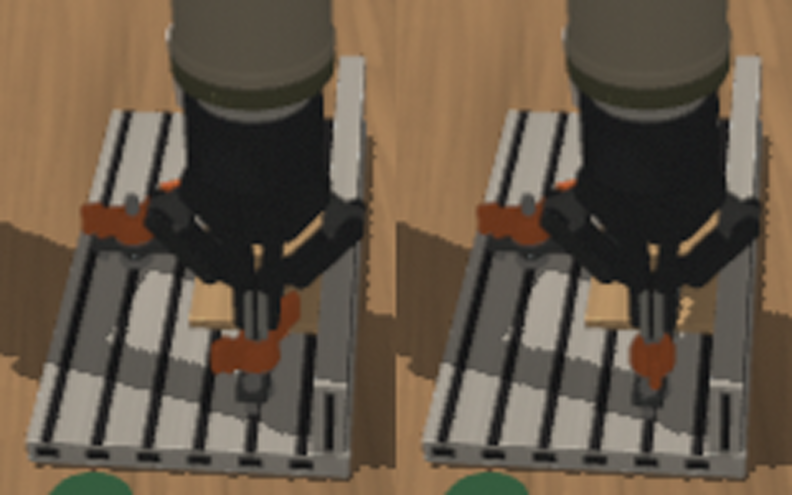

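```bash
python3 -m inch '[[[1,-2,0],[0,0,0],0],[[3,-3.8,0],[0,0,0],0],[[4.5,-4,0],[0,0,0],0],[[5.5,-4,1],[0,0,0],0],[[5.8,-4,3],[0,0,0],0],[[5.8,-4,4.5],[0,0,0],0],[[5.8,-4,4.5],[0,0,0],0],[[5.8,-3.6,4.5],[0,0,0],0],[[5.8,-3.3,4.5],[0,0,0],0]]'
python3 -m inch '[[[0,0.15,0],[0,0,0],0],[[0,0.3,0],[0,0,0],0]]'
python3 -m inch '[[[0,0.15,0],[0,0,0],0],[[0,0.3,0],[0,0,0],0]]'
```

```text
time: 20.4
tool_pos: [536.8, -113.9, 76.1]
tcp_rot: [179.9, 0.0, 80.8]
ft_force: [0.5, -0.0, 0.4]
finger_gap: -0.0
time: 20.6
tool_pos: [539.4, -114.2, 76.1]
tcp_rot: [179.9, 0.0, 80.8]
ft_force: [-0.9, -0.3, -0.0]
finger_gap: 0.2
time: 20.8
tool_pos: [541.8, -114.4, 75.5]
tcp_rot: [180.0, 0.0, 80.8]
ft_force: [0.8, -0.5, -0.1]
finger_gap: 0.1
```

```bash
python3 -m inch '[[[0,0.1,0],[0,0,0],0],[[0,0.2,0],[0,0,0],0]]'
python3 -m inch '[[[0,0.1,0],[0,0,0],0],[[0,0.2,0],[0,0,0],0]]'
python3 -m inch '[[[0,0.1,0],[0,0,0],0],[[0,0.1,0],[0,0,0],0]]'
```

```text
time: 21.0
tool_pos: [543.3, -114.5, 75.2]
tcp_rot: [-179.9, -0.0, 80.8]
ft_force: [-3.9, 0.6, 2.2]
finger_gap: 0.1
time: 21.2
tool_pos: [544.1, -114.5, 74.9]
tcp_rot: [-179.8, -0.0, 80.8]
ft_force: [-10.2, 3.4, 7.2]
finger_gap: -0.3
time: 21.4
tool_pos: [544.4, -114.4, 74.8]
tcp_rot: [-179.7, -0.0, 80.8]
ft_force: [-12.2, 3.3, 9.2]
finger_gap: -0.2
```

```bash
python3 -m inch '[[[0,-0.4,0],[0,0,0],0],[[0,-1.2,0],[0,0,0],0],[[0,-1.6,-1],[0,0,0],0],[[0,-1.6,-4],[0,0,0],0],[[0,-1.6,-8],[0,0,0],0],[[-3,-1,-12],[0,0,0],0],[[-7,0,-14],[0,0,0],0],[[-11,2,-14],[0,0,0],0],[[-11,2.4,-14],[0,0,0],0],[[-11,2.4,-14],[0,0,0],0],[[-11,2.4,-14],[0,0,0],0]]'
python3 - <<'E'
from h import *
s=telemetry.sense();T=tool(s);snap('wrist','wrist15.png');snap('scene','scene15.png');p=s['tool_pos'];print(pl(p),p[2],s['ft_force'])
a=cv2.imread('pics/wrist15.png')[0:220,140:440];cv2.imwrite('pics/m15.png',cv2.resize(a,None,fx=2.5,fy=2.5,interpolation=cv2.INTER_CUBIC))
a=cv2.imread('pics/scene15.png')[110:240,170:420]; cv2.imwrite('pics/scene15c.png',cv2.resize(a,None,fx=3.1,fy=3.1,interpolation=cv2.INTER_CUBIC))
E
```

```text
time: 22.5
tool_pos: [552.3, -226.6, 215.1]
tcp_rot: [-180.0, -0.0, 80.8]
ft_force: [-0.6, 0.6, -0.0]
finger_gap: 0.4
[  10.2 -209.5] 215.13943328065747 [-0.62368592  0.63387239 -0.02969275]
```

View pics/m15.png

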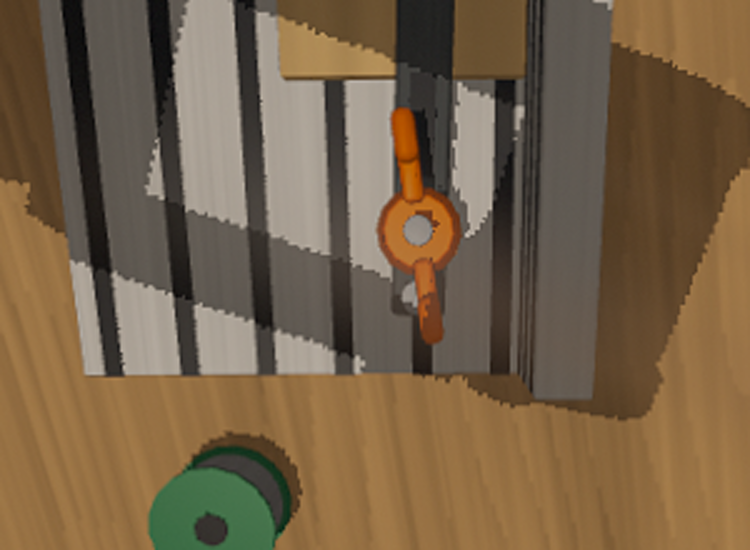

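View pics/scene15c.png

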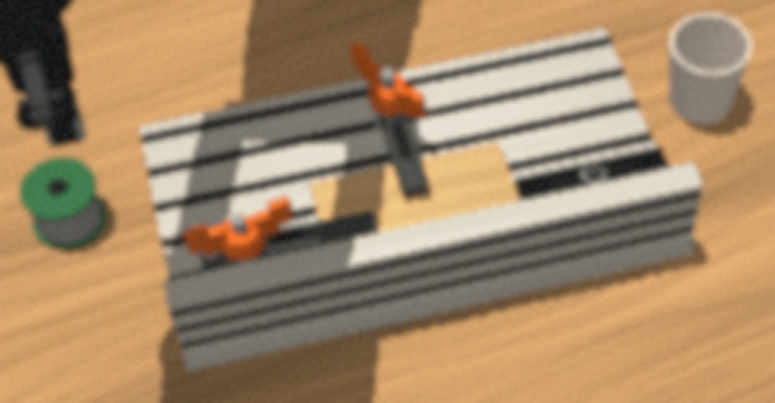

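```bash
python3 - <<'E'
from h import *
w=onplane('scene',[(170+311/3.1,110+182/3.1),(170+500/3.1,110+147/3.1)],33);print(pl(w))
print(r.hand_in())
E
```

```text
[[-46.4 -67.4]
 [-41.9  70.8]]
the job is handed in; nothing more can be done
None
```

I swung the loose clamp's arm square across the panel edge and spun its orange knob clockwise to the hard stop. I did it with shut fingertips, in four strokes totalling about 1.5 turns, and handed in at 22.5 s.

- **Arm:** before tightening, the bar's edges measured parallel to the panel's y axis and its tip sat in line with the stud. It looked unchanged in the last pictures.
- **Knob:** the fourth stroke met the hard stop harder than I wanted, with a wrist force reading of about 65 N (the limit is 120). The wings read about 90° under that load and 98° once released. A gentle second push of about 12 N moved the knob hardly at all, so I take it as tight.
- **Pad force:** I did not measure it. I infer it from the stop and from the arm looking lower against the panel in pictures taken from the same pose.
- **Panel:** its front corners measured within about 3 mm of the start model. That is about as good as the cameras allow, and the limit is 6 mm.
- **Surroundings:** the reel, cup and front clamp looked untouched in the last picture. The screwdriver was outside that crop, but nothing went near it.
- **Disagreement:** the wrist camera placed the stud about 2 mm from where the fixed cameras did, so I used the average.

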